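# Take the dust filter out of the intake unit and lay cover and filter in the service tray

## Task

Take the filter out of the intake filter unit on the control desk for cleaning: press the release tab inward so that the vent cover springs free, swing the cover up on its two lugs at the upper edge until it is about level, draw it out of the frame, and lay it rib upward, flat on the floor of the cut-out of its own outline in the service tray. Then lift the filter cartridge out by its rib and lay it, rib upward, flat on the floor of its own cut-out; leave both released there and do not shift the other things on the desk.

Things in the scene. Friction and masses are not known exactly. Their poses are not given: they have to be found in the camera images.
- vent_frame: Fixed sloping face of the grey filter unit (110 mm wide, 230 mm deep, flat top 125 mm up). Origin: centre of the face surface, 85 mm above the desk. x runs up the slope (32 deg above level, away from the robot), y across, z out of the face (leaning 32 deg from vertical to the robot). Face x = -100 to 80 mm; opening x = -54 to 54, y = -35 to 35; compartment below it 58 mm wide in y.
- hook_bar (a point): Fixed point below the hook bar that crosses the opening's upper end (bar x = 54 to 66, z = -2 to 4 mm of vent_frame): this point is at x = 57, z = -4, where the cover's lugs lie. The cover swings about the bar's lower edge (x = 54, z = -2); draw the lugs out 8 mm or more towards -x to free them. Axes as vent_frame.
- release_tab (a joint): Travel of the tab into the face (-z of vent_frame), m: 0 at rest, 0.007 fully in; 2 N to start, 5.5 N at full travel; springs back. It draws back a bolt over the cover's tongue; the cover is free after 5 mm. A spring pin then lifts the cover's lower end: it turns about 0.16 rad about the hook bar and stays so when the tab is let go.
- tab_top (a point): Centre of the top of the release tab, a grey pad 16 mm (x) by 28 mm (y) standing 12 mm proud of the face below the cover, at x = -84 mm of vent_frame. Axes as vent_frame (moves with the tab).
- cover_grip (a point): Loose grey slotted vent cover, 70 to 120 g: plate 104 (x) x 66 (y) x 6 mm, waisted to 42 mm in the middle, two lugs (10 mm long) on its +x end, a tongue (10 mm long) on its -x end. Grip rib across its middle: 10 mm thick (x), 30 long (y), 18 tall. This point: centre of the rib, 15 mm above the underside. x to the lugs, z out on the rib's side; latched, axes as vent_frame and top flush.
- cover_lugs (a point): Point on the cover midway between its two lugs (each 12 mm wide, 3.5 thick, at y = -20 and 20), 57 mm in +x from its middle and 2 mm above its underside. Axes as cover_grip.
- cover_tongue (a point): Middle of the cover's tongue (20 mm wide, 3 thick), 57 mm in -x from its middle and 1.5 mm above its underside. Axes as cover_grip.
- vent_cover: The vent cover again; origin at the centre of the plate's underside, 15 mm below cover_grip.
- filter_grip (a point): Loose white filter cartridge, 80 to 170 g, in the compartment under the cover (3 mm play each side in y, 2 mm in x): body 74 (x) x 52 (y) x 16 mm, grip rib across its middle 10 mm thick (x), 30 long (y), 22 tall. This point: centre of the rib, 27 mm above the underside. In the unit its axes are those of vent_frame, the rib's top 10 mm below the face, its underside 48 mm below.
- filter_body (a point): Centre of the filter's body, 8 mm above its underside. Axes as filter_grip.
- filter: The filter again; origin at the centre of its underside.
- cover_floor (a point): Centre of the floor of the cover's cut-out in the fixed service tray. The cut-out follows the cover's outline with 2 mm to spare all round: 108 x 70 mm, a 20 x 12 mm island in the middle of each long side, two lug pockets at its +x end, a tongue pocket at its -x end; 8 mm deep. x to the lug pockets, z up: the cover fits only with its x along this x.
- cover_cutout: Foam insert with the cover's cut-out; origin on its underside, 6 mm below cover_floor; axes as there. The tray has three dark inserts, 140 (x) x 84 (y) mm, side by side on an aluminium plate, tops 18 mm above the desk; which lies where varies.
- filter_floor (a point): Centre of the floor of the filter's cut-out, a rectangle 78 mm (x) by 56 mm (y), 10 mm deep, foam top 18 mm above the desk. Axes: x along its length, z up. The filter fits either way round.
- filter_cutout: The insert with the filter's cut-out; origin on its underside, 4 mm below filter_floor.
- screwdriver_mid (a point): Bystander: black-handled screwdriver, 116 mm long, lying in the third, narrow cut-out of the tray; point near its middle.
- tape_mid (a point): Bystander: brown tape roll, 72 mm across, 45 mm tall, lying on the flat top of the filter unit; its centre.
- calculator_mid (a point): Bystander: red calculator, 140 x 78 x 20 mm, flat on the desk in front of the filter unit; its centre.
- mug_mid (a point): Bystander: white mug, 76 mm across, 90 mm tall, beside the filter unit; its centre.
- paper_roll_center (a point): Bystander: upright paper roll, 60 mm across, 65 mm tall, beyond the gap between unit and tray; its centre.
- mouse_mid (a point): Bystander: black computer mouse, 96 x 62 x 24 mm, in front of the tray; its centre.
- jar_mid (a point): Bystander: grain sample jar, 68 mm across, 110 mm tall, beyond the tray's right end; its centre.
There are look-alikes about, which are no part of the job. Leave any blue or orange look-alike of the vent_cover alone.

How it is judged:
By the outcome, as a careful person would: the job done as asked, in the order asked, and still so for the second after the job is handed in, with the robot touching nothing.
It also fails if it takes over 59 s, if anything falls off the work surface, if the arm or the gripper's body presses on something with over 40 N, if the wrist force passes 120 N, or if a joint passes its speed limit or range.

## Robot

A 6-joint arm with a two-finger parallel gripper is mounted at the origin on the work surface. World frame = base frame: x ahead of the robot, y to its left, z up, the work surface at z = 0. Lengths are in m, angles in rad, forces in N, time in s.
With the tool pointing down it reaches from about 0.325 to 0.9 m from the base axis. Payload 6.1 kg.
Tool frame: the origin (TCP) lies on the centre line of the jaws, within the pads' length; the fingertips stand 22 mm ahead of it and the grasp point (between the pads) lies 3 mm ahead of it; x points along the fingers, y is the direction in which the jaws open and shut, and the axes are right-handed (so a half turn about x gives the same grasp; the last joint's range is limited). The gripper opens to 87 mm and grips with 3 to 60 N. Pads are 19 mm wide; open, the fingers measure 117 mm over their backs; the gripper's body (75 mm by 190 mm) begins 51 mm behind the grasp point.
Start: joints at [1.186, 0.22, 1.526, -0, 1.395, -0.126], TCP at [0.16, 0.604, 0.245] pointing down, gripper open.
Joint ranges: [-2.98, 2.98], [-0.91, 2.08], [0.09, 2.57], [-1.24, 4.39], [0.2, 2.65], [-2.68, 2.68]. Speed limits (rad/s): [2.57, 2.57, 3.01, 3.14, 3.14, 3.14].

## Interface

Orientations are given as [roll, pitch, yaw] about the fixed x, y, z axes, in that order (R = Rz(yaw) Ry(pitch) Rx(roll)).
In Python, from workcell import env gives the robot as it stands. Calls block until the motion is done:
- env.goto(position, orientation): joint-space move of the TCP to a pose.
- env.servo_line(position, feed=0.15, ori=None, force_limit=None): straight line of the TCP; ori=None keeps the orientation; feed is the mean speed in m/s. With force_limit (N) it stops when the force on the tool has changed by that much, and returns True; else False.
- env.move_j(angles): joint-space move.
- env.command_gripper(opening, f_grip=None): opening from 0.0 (shut) to 1.0 (fully open); f_grip is the grip in N (None keeps the last); returns when the fingers have stopped.
- env.wait(seconds).
- env.ik(position, orientation): joint angles nearest the present ones, or None.
- env.state(): the state.
- env.capture(name): name is "scene" or "top"; returns (picture, depth): 480x640x3 uint8, red, green, blue; 480x640 float32, m along the optical axis (not along the pixel's ray), 0 where there is no reading.
- env.camera_model(name): a dict with "camera_matrix" (3x3 intrinsics, pixels), "k1" (the pictures are not rectified: a ray, as slopes to the right and down, at radius r is drawn at 1 + k1 r^2 times it, then the intrinsics apply), "position" and "orientation" of the camera in the world. Camera axes: x right, y up, looking along -z (the intrinsics and any distortion apply to the point x, -y, -z); pixel columns grow to the right and rows downward; lengths in m; the calibration is good to about 2 mm. A picture is of the moment at which its call begins. camera_model takes no time and is no camera call.
A pose or a line that the arm cannot do raises env.Unreachable and nothing moves.
- env.job_done(): hands the job in, once; it reports no verdict.
The state is a dict: "time_s": time; "joint_positions": joint angles; "dq": joint speeds; "joint_efforts": joint torques, N m; "tool_pos": TCP position; "tcp_rot": TCP orientation; "contact_force": force on the tool from outside, world axes, zero at the start; "moment": the same for the moment, N m; "grip_width": opening from 0.0 (shut) to 1.0 (fully open).
Only numpy, scipy, OpenCV 4.12 (cv2) and the standard library are available. Lean on these libraries where they do the work, as an engineer would, in place of code of your own. Each camera call takes 0.05 s, during which the arm holds its last target.

## Working session

There is one attempt and no reset: what is moved stays moved. The work goes in short steps, each a Python script; the robot and the scene stay as the last script left them, time stands still between calls to the robot, and variables do not carry over. Pictures are saved under pics/ and viewed, and the job is handed in when it is done.

```bash
ls -la; mkdir -p pics; python3 - <<'E'
from workcell import env
import cv2,numpy as np
for n in ("scene","top"):
    p,d=env.capture(n); cv2.imwrite(f"pics/{n}0.png",p[:,:,::-1]); np.save(f"pics/{n}0.npy",d)
    print(n,env.camera_model(n))
print(env.state())
E
```

```text
total 12
drwxr-xr-x  3 agent agent 4096 Dec  7 13:39 .
drwxr-xr-x 23 root  root  4096 Dec  7 13:39 ..
drwxr-xr-x  2 agent agent 4096 Dec  7 13:39 pics
scene {'camera_matrix': array([[472.91741604,   0.        , 313.54821887],
       [  0.        , 472.91741604, 251.58221821],
       [  0.        ,   0.        ,   1.        ]]), 'k1': -0.03336424003525049, 'position': array([0.88899281, 0.49659275, 0.91716617]), 'orientation': array([0.60634337, 0.01415115, 2.43293934])}
top {'camera_matrix': array([[517.36200998,   0.        , 321.47442313],
       [  0.        , 517.36200998, 234.55921578],
       [  0.        ,   0.        ,   1.        ]]), 'k1': 0.025184644386694866, 'position': array([0.32798078, 0.06281539, 1.14240928]), 'orientation': array([ 0.21444537, -0.00463964, -1.71079719])}
{'time_s': 0.1, 'joint_positions': array([ 1.18590030e+00,  2.21169082e-01,  1.52750213e+00, -1.09002085e-05,
        1.39470109e+00, -1.26107021e-01]), 'dq': array([-7.08270403e-05, -1.65106703e-03, -3.00440097e-03,  1.82426875e-04,
        5.85948427e-04,  5.54236526e-04]), 'joint_efforts': array([ 4.87439047e-04, -4.95948780e+01, -3.88515043e+01,  7.02387071e-02,
        5.15964883e-02, -3.74793035e-05]), 'tool_pos': array([0.15975632, 0.6036942 , 0.24353023]), 'tcp_rot': array([-1.69087513,  1.56901665, -1.94966222]), 'contact_force': array([ 0.04625004, -0.65654111, -0.33380281]), 'moment': array([0.00173049, 0.00926399, 0.03306225]), 'grip_width': 0.9996816190716382}
```

View pics/scene0.png

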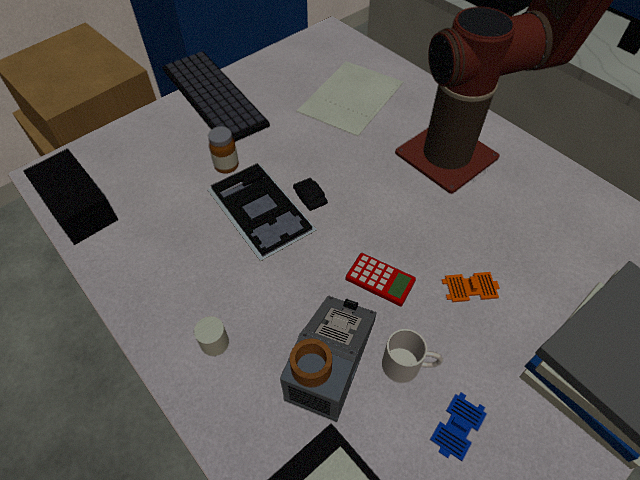

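View pics/top0.png

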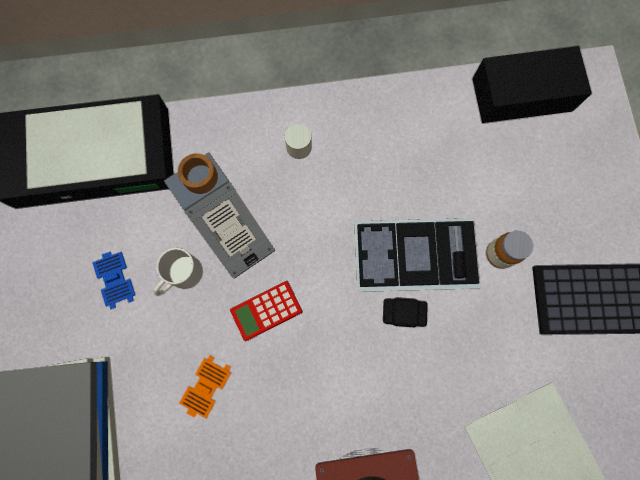

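```bash
cat > h.py <<'E'
import numpy as np, cv2
from scipy.spatial.transform import Rotation as R
from workcell import env
def cam(n):
    m=env.camera_model(n); return m['camera_matrix'],m['k1'],np.array(m['position']),R.from_euler('xyz',m['orientation']).as_matrix()
def rays(n,uv):
    K,k1,p,Rm=cam(n); uv=np.asarray(uv,float).reshape(-1,1,2)
    s=cv2.undistortPoints(uv,K,np.array([k1,0,0,0,0.]),).reshape(-1,2)
    d=np.c_[s[:,0],-s[:,1],-np.ones(len(s))]
    return p,d@Rm.T
def onz(n,uv,z):
    p,d=rays(n,uv); t=(z-p[2])/d[:,2]; return p+d*t[:,None]
def withdepth(n,uv,dep):
    p,d=rays(n,uv); return p+d*np.asarray(dep).reshape(-1,1)
def proj(n,P):
    K,k1,p,Rm=cam(n); c=(np.asarray(P,float).reshape(-1,3)-p)@Rm
    rv=np.zeros(3); q=np.c_[c[:,0],-c[:,1],-c[:,2]]
    return cv2.projectPoints(q.reshape(-1,1,3),rv,rv,K,np.array([k1,0,0,0,0.]))[0].reshape(-1,2)
E
python3 - <<'E'
from h import *
def crop(n,x,y,w,h,s,o):
    im=cv2.imread(f'pics/{n}0.png')[y:y+h,x:x+w]; cv2.imwrite(o,cv2.resize(im,None,fx=s,fy=s,interpolation=cv2.INTER_CUBIC))
crop('top',345,210,150,90,5,'pics/c1.png')
crop('top',160,145,130,140,4,'pics/c2.png')
crop('scene',275,280,120,140,4,'pics/c3.png')
crop('scene',200,160,130,110,5,'pics/c4.png')
# plane fit checks
for n in('top','scene'):
    d=np.load(f'pics/{n}0.npy')
    v,u=np.mgrid[0:480,0:640]; P=withdepth(n,np.c_[u.ravel(),v.ravel()],d.ravel()).reshape(480,640,3)
    np.save(f'pics/{n}P.npy',P)
    for uv in ([(330,200),(300,300),(210,185),(197,158),(418,251)] if n=='top' else [(180,300),(400,330),(330,360),(260,206)]):
        print(n,uv,P[uv[1],uv[0]].round(4))
E
```

```text
top (330, 200) [ 6.512e-01 -7.800e-03  1.000e-04]
top (300, 300) [ 0.4347  0.0902 -0.0028]
top (210, 185) [0.6734 0.2351 0.1481]
top (197, 158) [0.7264 0.2521 0.1665]
top (418, 251) [ 0.5048 -0.1845  0.0091]
scene (180, 300) [ 0.7931 -0.0917 -0.0016]
scene (400, 330) [0.5177 0.2995 0.0874]
scene (330, 360) [0.6817 0.2805 0.1695]
scene (260, 206) [ 0.4982 -0.1864  0.0062]
```

View pics/c1.png

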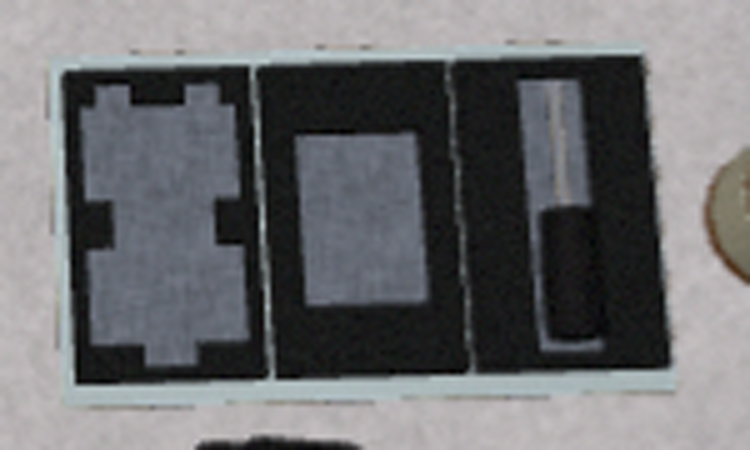

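View pics/c2.png

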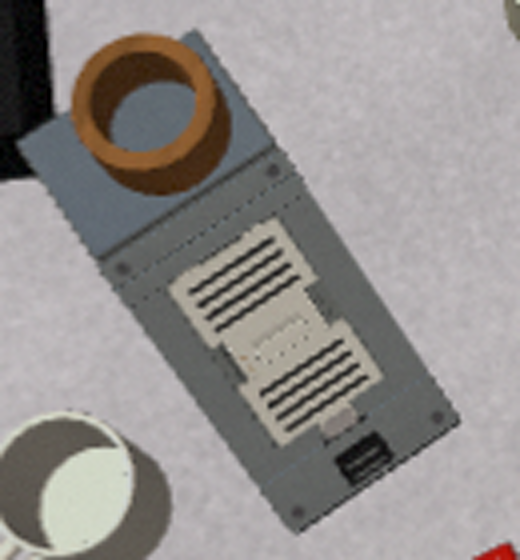

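View pics/c3.png

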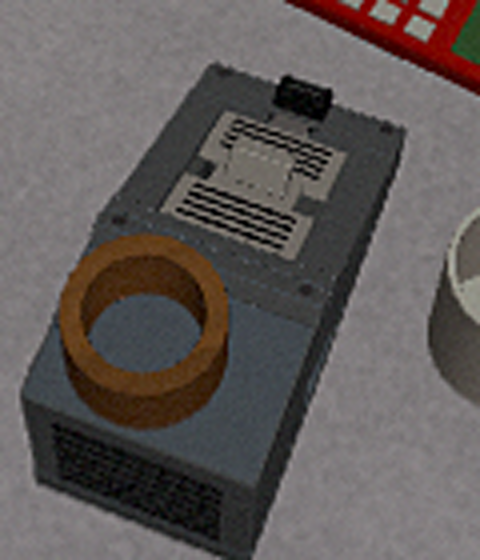

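View pics/c4.png

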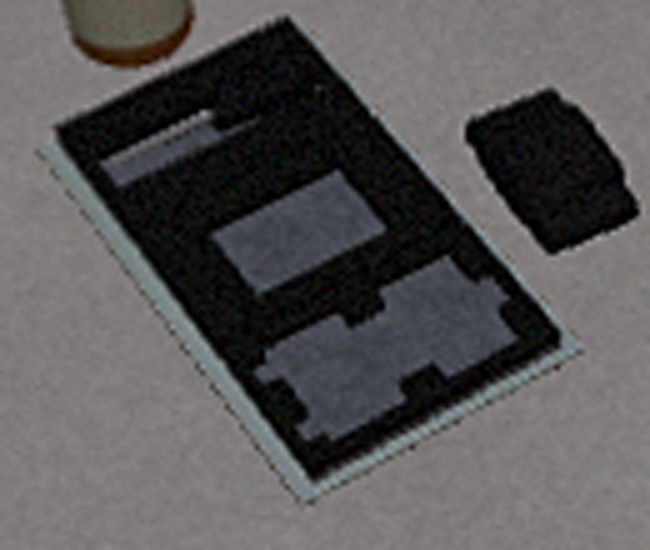

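```bash
cat > fit.py <<'E'
from h import *
from scipy.optimize import least_squares
c32,s32=np.cos(np.radians(32)),np.sin(np.radians(32))
def Rvent(yaw): return R.from_euler('z',yaw).as_matrix()@R.from_euler('y',-np.radians(32)).as_matrix()
def vent(p,q): return np.array([p[0],p[1],0.085])+np.asarray(q)@Rvent(p[2]).T
def flat(p,q): return np.array([p[0],p[1],0])+np.asarray(q)@R.from_euler('z',p[2]).as_matrix().T
def fit(f,obs,x0):
    def r(p): return np.concatenate([(proj(n,f(p,np.array(q)))-np.array(uv)).ravel() for n,q,uv in obs])
    s=least_squares(r,x0,loss='soft_l1'); return s.x,r(s.x).reshape(-1,2)
E
python3 - <<'E'
from fit import *
T=lambda a,ox,oy,s:[(x/s+ox-0.5+0.5/s,y/s+oy-0.5+0.5/s) for x,y in a]
q=np.array([(-100,55,0),(-100,-55,0),(52,33,0),(52,-33,0),(-52,33,0),(-52,-33,0)])/1e3
ot=('top',q,T([(297,531),(460,420),(170,292),(270,220),(285,445),(382,377)],160,145,4))
os_=('scene',q,T([(405,130),(213,68),(290,258),(162,210),(346,152),(222,112)],275,280,4))
for o in ([ot],[os_],[ot,os_]):
    p,r=fit(vent,o,[0.58,0.2,0.5]); print(p.round(4)); print(r.round(1).tolist())
# tray cover insert: outline corners (z=18mm top edges): cutout
qc=np.array([(70,42,18),(70,-42,18),(-70,42,18),(-70,-42,18)])/1e3
ot=('top',qc,T([(62,72),(250,67),(75,382),(268,374)],345,210,5))
p,r=fit(flat,[ot],[0.51,-0.13,0]);print('cover',p.round(4),r.round(1).tolist())
ot2=('top',qc,T([(257,66),(447,61),(273,377),(468,370)],345,210,5))
p,r=fit(flat,[ot2],[0.51,-0.13,0]);print('filt',p.round(4),r.round(1).tolist())
ot3=('top',qc,T([(455,61),(644,57),(473,370),(671,367)],345,210,5))
p,r=fit(flat,[ot3],[0.51,-0.13,0]);print('scr',p.round(4),r.round(1).tolist())
# scene: whole tray corners as 3 inserts; screwdriver insert far
qs=np.array([(70,42,18),(-70,42,18)])/1e3
oa=('scene',qs,T([(313,480),(562,345)],200,160,5))
p,r=fit(flat,[ot,oa],[0.51,-0.13,0]);print('cover joint',p.round(4),r.round(1).tolist())
ob=('scene',np.array([(70,-42,18),(-70,-42,18)])/1e3,T([(57,127),(288,17)],200,160,5))
p,r=fit(flat,[ot3,ob],[0.51,-0.13,0]);print('scr joint',p.round(4),r.round(1).tolist())
qf=np.array([(39,28,18),(39,-28,18),(-39,28,18),(-39,-28,18)])/1e3
# filter cutout
o5=('top',qf,T([(296,135),(415,131),(305,305),(430,302)],345,210,5)); p,r=fit(flat,[o5],[0.51,-0.13,0]);print('filt cut',p.round(4),r.round(1).tolist())
E
```

```text
[0.596  0.2161 0.4943]
[[0.1, 1.9], [1.1, -0.1], [-1.2, -0.2], [0.6, -0.6], [-1.1, 0.4], [0.2, -0.6]]
[0.5986 0.2138 0.4752]
[[0.7, -1.2], [-0.3, -2.6], [0.3, 0.8], [-1.3, 0.5], [-0.0, 0.6], [0.4, -0.2]]
[0.5974 0.2147 0.4842]
[[0.2, 1.2], [1.5, -0.4], [-0.5, -1.2], [1.5, -1.3], [-0.8, -0.3], [0.7, -1.1], [1.1, -1.6], [-0.0, -2.6], [1.4, 0.7], [-0.3, 0.7], [0.6, 0.3], [0.9, -0.2]]
cover [ 0.5093 -0.0925 -0.1119] [[-0.0, -0.4], [-0.1, -0.4], [0.1, 0.1], [0.0, 0.7]]
filt [ 0.4996 -0.1791 -0.1177] [[0.1, -0.3], [-0.3, -0.1], [0.3, -0.1], [-0.1, 0.5]]
scr [ 0.4895 -0.2666 -0.1241] [[0.1, -0.4], [-0.1, -0.2], [0.5, 0.2], [-0.4, 0.3]]
cover joint [ 0.5106 -0.0923 -0.1165] [[-0.1, -1.0], [-0.1, -0.8], [-0.2, -0.5], [-0.3, 0.2], [0.4, -2.1], [0.8, -2.3]]
scr joint [ 0.4902 -0.2671 -0.1188] [[0.1, -0.6], [-0.1, -0.6], [0.9, 0.0], [-0.1, -0.1], [0.7, -0.0], [1.4, -0.1]]
filt cut [ 0.4991 -0.1792 -0.1099] [[-0.7, -0.4], [0.6, -0.3], [-0.2, 0.4], [0.3, 0.3]]
```

```bash
cat > pf.py <<'E'
from fit import *
from scipy.optimize import minimize
def poly_cut():
    L,W=54,35; 
    h=[(L,W),]
    # CCW-ish outline incl. pockets: lug pockets at y=±20 width 16, out 10; tongue width 24
    pts=[(L,W),(L,28),(64,28),(64,12),(L,12),(L,-12),(64,-12),(64,-28),(L,-28),(L,-W),(10,-W),(10,-23),(-10,-23),(-10,-W),(-L,-W),(-L,-12),(-64,-12),(-64,12),(-L,12),(-L,W),(-10,W),(-10,23),(10,23),(10,W)]
    return np.array(pts,float)/1e3
def poly_fil():
    return np.array([(39,28),(39,-28),(-39,-28),(-39,28)])/1e3
def poly_cov():
    L,W,w=52,33,21
    return np.array([(L,W),(L,-W),(12,-W),(12,-w),(-12,-w),(-12,-W),(-L,-W),(-L,W),(-12,W),(-12,w),(12,w),(12,W)])/1e3
SS=8
def ras(uv,box):
    x,y,w,h=box; m=np.zeros((h*SS,w*SS),np.uint8)
    q=((uv-[x,y]+0.5)*SS-0.5)
    cv2.fillPoly(m,[np.round(q*16).astype(np.int32)],255,shift=4)
    return m
def mask(n,pl,f,p,zs,box):
    m=None
    for z in zs:
        k=ras(proj(n,f(p,np.c_[pl,np.full(len(pl),z)])),box); m=k if m is None else m&k
    m=cv2.resize(m,(box[2],box[3]),interpolation=cv2.INTER_AREA)/255.
    return cv2.GaussianBlur(m,(0,0),0.6)
def pfit(items,f,x0):
    """items: (cam,img gray,poly,zs,margin)"""
    dat=[]
    for n,g,pl,zs,mg in items:
        uv=proj(n,f(x0,np.c_[pl,np.full(len(pl),zs[0])])); a=np.floor(uv.min(0)-mg).astype(int); b=np.ceil(uv.max(0)+mg).astype(int)
        box=(a[0],a[1],b[0]-a[0],b[1]-a[1]); dat.append((n,pl,zs,box,g[a[1]:b[1],a[0]:b[0]].astype(float)))
    def c(p):
        e=0
        for n,pl,zs,box,I in dat:
            m=mask(n,pl,f,p,zs,box); e-=np.corrcoef(m.ravel(),I.ravel())[0,1]
        return e/len(dat)
    s=minimize(c,x0,method='Nelder-Mead',options=dict(initial_simplex=np.array(x0)+np.array([[0,0,0],[.004,0,0],[0,.004,0],[0,0,.05]]),xatol=5e-5,fatol=1e-6))
    return s.x,s.fun
E
python3 - <<'E'
from pf import *
G={n:cv2.imread(f'pics/{n}0.png',0) for n in('top','scene')}
for name,pl,zs,f,x0,mg in (('cover',poly_cov(),[0],vent,[.597,.215,.485],3),('cut',poly_cut(),[.018,.010],flat,[.5095,-.092,-.112],2),('fil',poly_fil(),[.018,.008],flat,[.4995,-.179,-.115],5)):
    for cs in (['top'],['scene'],['top','scene']):
        p,v=pfit([(n,G[n],pl,zs,mg) for n in cs],f,x0); print(name,cs,p.round(4),round(v,4))
E
```

```text
cover ['top'] [0.5964 0.2156 0.4748] -0.2372
cover ['scene'] [0.5983 0.2142 0.4796] -0.3653
cover ['top', 'scene'] [0.5974 0.2148 0.4734] -0.2939
cut ['top'] [ 0.5096 -0.0929 -0.1126] -0.7851
cut ['scene'] [ 0.5118 -0.095  -0.1069] -0.1819
cut ['top', 'scene'] [ 0.51   -0.0936 -0.1174] -0.4688
fil ['top'] [ 0.4997 -0.1803 -0.112 ] -0.9483
fil ['scene'] [ 0.5021 -0.183  -0.1105] -0.6517
fil ['top', 'scene'] [ 0.5004 -0.1811 -0.1143] -0.7853
```

```bash
python3 - <<'E'
from pf import *
def ov(n,items,x,y,w,h,s,o):
    im=cv2.resize(cv2.imread(f'pics/{n}0.png')[y:y+h,x:x+w],None,fx=s,fy=s,interpolation=cv2.INTER_CUBIC)
    for P,c in items:
        uv=(proj(n,P)-[x,y]+.5)*s-.5; cv2.polylines(im,[np.round(uv*16).astype(np.int32)],True,c,1,cv2.LINE_AA,4)
    return im
Z=lambda pl,z:np.c_[pl,np.full(len(pl),z)]
out=[]
for n,pu,pc,pf_,bx,bt in (('top',[.5964,.2156,.4748],[.5096,-.0929,-.1126],[.4997,-.1803,-.112],(190,190,90,90),(350,212,90,85)),('scene',[.5983,.2142,.4780],[.5118,-.095,-.111],[.5021,-.183,-.1115],(300,285,90,90),(230,185,90,85))):
    rect=np.array([(80,55),(80,-55),(-100,-55),(-100,55)])/1e3
    tab=np.array([(-76,14),(-76,-14),(-92,-14),(-92,14)])/1e3
    a=ov(n,[(vent(pu,Z(poly_cov(),0)),(0,0,255)),(vent(pu,Z(rect,0)),(0,255,0)),(vent(pu,Z(tab,.012)),(255,255,0))],*bx,4,0)
    b=ov(n,[(flat(pc,Z(poly_cut(),.018)),(0,0,255)),(flat(pc,Z(poly_cut(),.010)),(0,255,255)),(flat(pf_,Z(poly_fil(),.018)),(0,0,255)),(flat(pf_,Z(poly_fil(),.008)),(0,255,255))],*bt,4,0)
    k=np.zeros((360,720,3),np.uint8); k[:a.shape[0],:360]=a; k[:b.shape[0],360:]=b; cv2.imwrite(f'pics/ov_{n}.png',k)
# tape
for u in [(197,160)]:pass
p=onz('top',[(197,172)],.170)[0]; d=p[:2]-[.5974,.2148]; cs,sn=np.cos(.475),np.sin(.475); print('tape',p,'ahead',d@[cs,sn],'left',d@[-sn,cs])
p=onz('top',[(176,264)],.09)[0]; d=p[:2]-[.5974,.2148]; print('mug',p,'ahead',d@[cs,sn],'left',d@[-sn,cs])
E
```

```text
tape [0.69590998 0.25400869 0.17      ] ahead 0.10553585350776618 left -0.01018439543768227
mug [0.53442562 0.32989404 0.09      ] ahead -0.0033657278831177562 left 0.13115289810288194
```

View pics/ov_top.png

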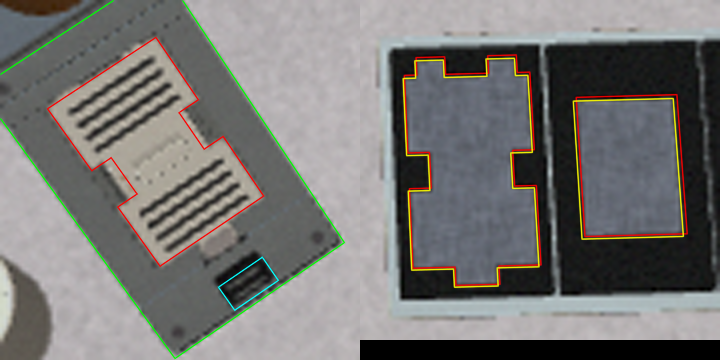

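View pics/ov_scene.png

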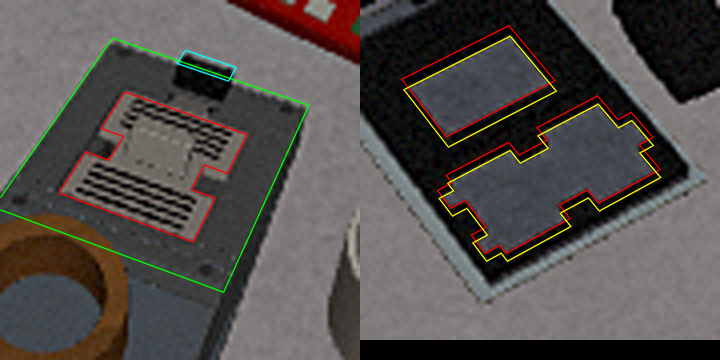

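```bash
cat > plan.py <<'E'
from fit import *
PU=np.array([.5974,.2149,.477]); PC=np.array([.5107,-.094,-.112]); PF=np.array([.5009,-.1817,-.112])
RV=Rvent(PU[2])
def V(q): return vent(PU,np.array(q,float)/1e3)
def ori(Rc,s=1):
    x=-Rc[:,2]; y=s*Rc[:,0]; return R.from_matrix(np.c_[x,y,np.cross(x,y)]).as_euler('xyz')
S=-1  # jaw sign
H=np.array([54,0,-2.])
def cov(th):  # cover rotation in vent & world of tilt th about hinge
    return R.from_euler('y',th).as_matrix()
def cover_tcp(th,up,dx=0):
    """TCP when fingertips 'up' mm above the plate top, cover tilted th"""
    rel=np.array([-54+dx,0,2+up+22]) # plate top is +2 above H
    return V(H+cov(th)@rel), ori(RV@cov(th),S)
def flat_tcp(P,zplate,up,s=1):
    Rz=R.from_euler('z',P[2]).as_matrix()
    return np.array([P[0],P[1],zplate+(up+22)/1e3]), ori(Rz,S)
def F(): return np.array(env.state()['contact_force']).round(2)
def st(tag=''):
    s=env.state(); print(tag,'t',round(s['time_s'],2),'F',np.array(s['contact_force']).round(1),'M',np.array(s['moment']).round(2),'pos',np.array(s['tool_pos']).round(4),'g',round(s['grip_width']*87,1))
E
python3 - <<'E'
import plan
from plan import *
for s in(1,-1):
    plan.S=s
    L={'tab':(V([-88,0,12+22]),ori(RV,s)),'tabhi':(V([-88,0,60]),ori(RV,s)),'cov.16':cover_tcp(.16,2),'cov.16hi':cover_tcp(.16,40),'lev':cover_tcp(.56,2),'levout':cover_tcp(.56,40,-60),
     'cutC':flat_tcp(PC,.016,2),'cutChi':flat_tcp(PC,.12,2),'filt':(V([0,0,-32+3+22]),ori(RV,s)),'filtup':(V([0,0,60]),ori(RV,s)),'cutF':flat_tcp(PF,.024,3),'cutFhi':flat_tcp(PF,.12,3)}
    for k,(p,o) in L.items():
        j=env.ik(p,o); print(s,k,p.round(3),None if j is None else np.array(j).round(2))
E
```

```text
1 tab [0.515 0.172 0.067] [ 0.04 -0.07  2.31  0.55  0.44 -0.88]
1 tabhi [0.503 0.166 0.089] [ 0.03 -0.16  2.34  0.5   0.5  -0.84]
1 cov.16 [0.586 0.209 0.115] [ 0.15  0.09  1.98  0.19  0.7  -0.45]
1 cov.16hi [0.573 0.202 0.15 ] [ 0.14  0.01  2.    0.19  0.77 -0.45]
1 lev [0.591 0.212 0.138] [ 0.22  0.32  1.61 -0.    1.21 -0.26]
1 levout [0.538 0.184 0.176] [ 0.19  0.15  1.74 -0.    1.25 -0.29]
1 cutC [ 0.511 -0.094  0.04 ] [-0.33  0.22  1.95  0.    0.97 -0.22]
1 cutChi [ 0.511 -0.094  0.144] [-0.33  0.07  1.9   0.    1.18 -0.22]
1 filt [0.601 0.217 0.079] [ 0.13  0.13  2.07  0.44  0.44 -0.7 ]
1 filtup [0.569 0.2   0.136] [ 0.1  -0.06  2.14  0.37  0.56 -0.64]
1 cutF [ 0.501 -0.182  0.049] [-0.5   0.23  1.91  0.    1.   -0.38]
1 cutFhi [ 0.501 -0.182  0.145] [-0.5   0.1   1.86  0.    1.18 -0.38]
-1 tab [0.515 0.172 0.067] [ 0.04 -0.07  2.31  0.55  0.44  2.26]
-1 tabhi [0.503 0.166 0.089] [ 0.03 -0.16  2.34  0.5   0.5   2.31]
-1 cov.16 [0.586 0.209 0.115] None
-1 cov.16hi [0.573 0.202 0.15 ] None
-1 lev [0.591 0.212 0.138] None
-1 levout [0.538 0.184 0.176] None
-1 cutC [ 0.511 -0.094  0.04 ] None
-1 cutChi [ 0.511 -0.094  0.144] None
-1 filt [0.601 0.217 0.079] [0.13 0.13 2.07 0.44 0.44 2.45]
-1 filtup [0.569 0.2   0.136] [ 0.1  -0.06  2.14  0.37  0.56  2.5 ]
-1 cutF [ 0.501 -0.182  0.049] None
-1 cutFhi [ 0.501 -0.182  0.145] None<stdin>:6: UserWarning: Gimbal lock detected. Setting third angle to zero since it is not possible to uniquely determine all angles.
```

```bash
sed -i 's/^S=-1/S=1/' plan.py; python3 -W ignore - <<'E'
from plan import *
o=ori(RV,1)
env.goto([.42,.30,.27],o); st('via')
env.command_gripper(0.0,20)
env.goto(V([-88,0,12+22+12]),o); st('hover')
p,d=env.capture('top'); cv2.imwrite('pics/top1.png',p[:,:,::-1]); p,d=env.capture('scene'); cv2.imwrite('pics/scene1.png',p[:,:,::-1])
E
```

```text
via t 1.59 F [-0.2 -0.1 -0. ] M [-0.23  0.28  0.02] pos [0.4201 0.3007 0.2705] g 86.8
hover t 4.1 F [0.2 0.  0.1] M [-0.22  0.31 -0.04] pos [0.51   0.1697 0.0781] g 0.3
```

```bash
python3 -W ignore - <<'E'
from plan import *
a=cv2.imread('pics/top1.png')[180:300,190:320]; b=cv2.imread('pics/scene1.png')[250:400,290:420]
k=np.zeros((450,790,3),np.uint8); a=cv2.resize(a,None,fx=3,fy=3,interpolation=2); b=cv2.resize(b,None,fx=3,fy=3,interpolation=2); k[:360,:390]=a; k[:450,400:790]=b; cv2.imwrite('pics/v1.png',k)
E
```

```text
(no output)
```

View pics/v1.png

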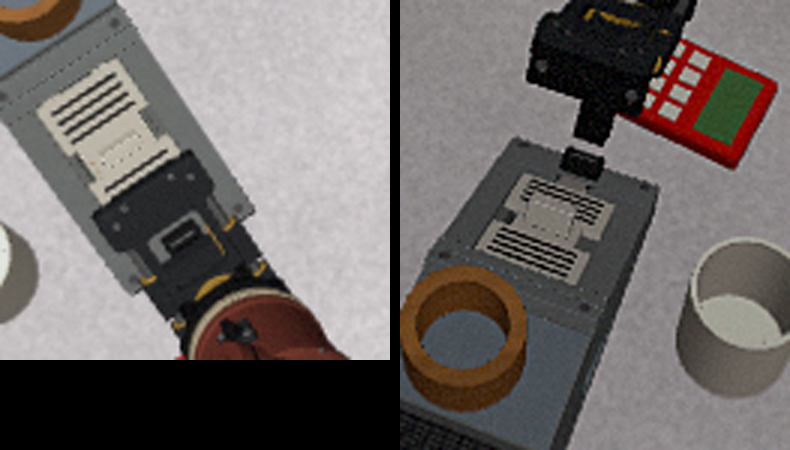

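```bash
python3 -W ignore - <<'E'
from plan import *
s=env.state(); tp=np.array(s['tool_pos']); Rt=R.from_euler('xyz',s['tcp_rot']).as_matrix()
# fingertip corners (shut): x=22mm, y±?, z±9.5
P=[tp+Rt@np.array(q)/1e3 for q in [(22,15,9.5),(22,15,-9.5),(22,-15,9.5),(22,-15,-9.5),(-20,15,9.5),(-20,15,-9.5)]]
uv=proj('scene',P); print(uv.round(1))
im=cv2.imread('pics/scene1.png')[270:320,330:380]; im=cv2.resize(im,None,fx=10,fy=10,interpolation=2); im=np.clip(im.astype(float)*1.8,0,255).astype(np.uint8)
for (u,v),c in zip(uv,[(0,0,255),(0,255,0),(255,0,0),(0,255,255),(255,0,255),(255,255,0)]): cv2.circle(im,(int((u-330+.5)*10),int((v-270+.5)*10)),4,c,-1)
tab=proj('scene',[V(q) for q in [(-76,14,12),(-76,-14,12),(-92,-14,12),(-92,14,12)]])
cv2.polylines(im,[((tab-[330,270]+.5)*10).astype(np.int32)],True,(255,255,0),1)
cv2.imwrite('pics/v2.png',im)
E
```

```text
[[347.3 296.9]
 [356.1 299.9]
 [351.1 290.8]
 [359.6 293.7]
 [351.9 279.2]
 [360.9 282.2]]
```

View pics/v2.png

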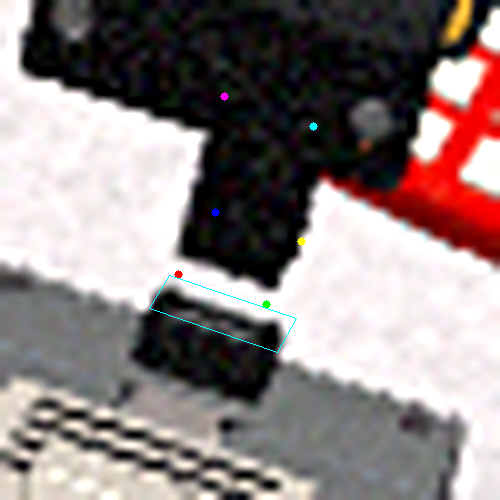

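```bash
python3 -W ignore - <<'E'
from plan import *
o=ori(RV,1)
r=env.servo_line(V([-88,0,12+22-10]),feed=.03,force_limit=14); st('press %s'%r)
s=env.state(); tip=(np.array(s['tool_pos'])-[PU[0],PU[1],.085])@RV*1e3; print('tcp in vent',tip.round(2),(np.array(s['contact_force'])@RV).round(1))
env.wait(.2)
env.servo_line(V([-88,0,12+22+30]),feed=.15); st('off')
p,d=env.capture('scene'); cv2.imwrite('pics/scene2.png',p[:,:,::-1])
im=cv2.resize(p[250:400,270:420,::-1],None,fx=4,fy=4,interpolation=2); cv2.imwrite('pics/v3.png',im)
E
```

```text
press True t 4.86 F [-12.1  -5.7  15.6] M [-0.44  0.8   0.03] pos [0.5192 0.1746 0.0606] g 0.2
tcp in vent [-87.5    0.13  25.94] [-3.1  0.5 20.3]
off t 5.47 F [-0.6 -0.5 -0.6] M [-0.27  0.35  0.  ] pos [0.5014 0.165  0.0927] g 0.5
```

View pics/v3.png

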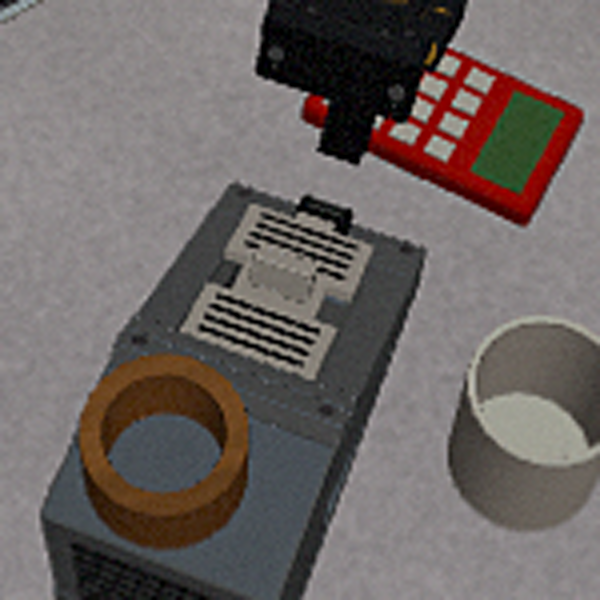

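```bash
python3 -W ignore - <<'E'
from plan import *
p,o=cover_tcp(.16,40); env.goto(p,o); env.command_gripper(.36,20)
p,o=cover_tcp(.16,30); env.servo_line(p,feed=.2,ori=o); env.wait(.1); st('hov')
p_,d=env.capture('scene')
im=p_[240:400,270:430,::-1].copy(); im=cv2.resize(im,None,fx=4.,fy=4.,interpolation=2)
PS=[.5983,.2142,.478]
for th,c in((0,(0,255,0)),(.16,(0,0,255))):
    q=np.c_[poly_cov_:=None] if 0 else None
    from pf import poly_cov
    pl=np.c_[poly_cov()*1e3,np.full(12,0.)]  # top of plate z=0 in latched
    q=(H+(pl-H)@cov(th).T)/1e3
    uv=(proj('scene',vent(PS,q))-[270,240]+.5)*4; cv2.polylines(im,[uv.astype(np.int32)],True,c,1,cv2.LINE_AA)
cv2.imwrite('pics/v4.png',im[:600])
E
```

```text
hov t 7.16 F [ 0.2  0.2 -0.7] M [-0.15  0.19 -0.08] pos [0.5761 0.2039 0.1406] g 31.5
```

View pics/v4.png

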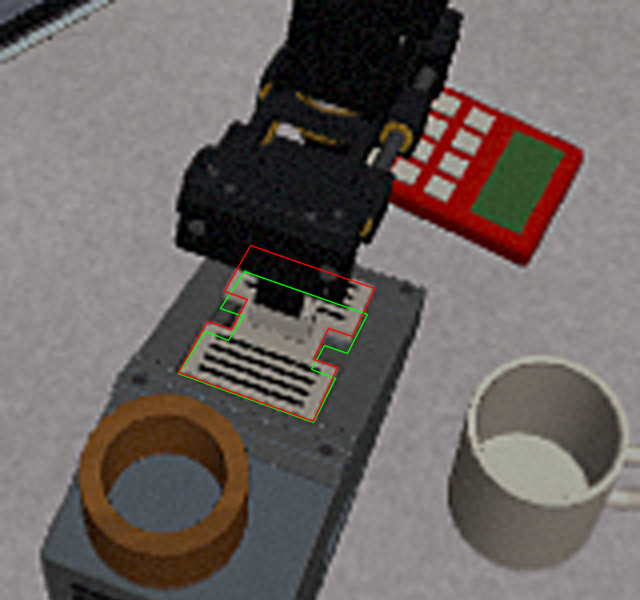

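```bash
python3 -W ignore - <<'E'
from plan import *
p,o=cover_tcp(.16,1.2); r=env.servo_line(p,feed=.08,ori=o,force_limit=5); st('down %s'%r)
s=env.state(); C=RV@cov(.16); print('rel H cover axes',((np.array(s['tool_pos'])-V(H))@C*1e3).round(2), 'want',[-54,0,2+1.2+22])
env.command_gripper(.05,12); env.wait(.1); st('grip'); print((F()@C).round(1))
E
```

```text
down False t 7.72 F [0.5 0.1 0.6] M [-0.14  0.27 -0.01] pos [0.5859 0.2091 0.1138] g 31.5
rel H cover axes [-54.32   0.1   24.89] want [-54, 0, 25.2]
grip t 8.34 F [-1.3 -0.3 -0.3] M [-0.22  0.34 -0.02] pos [0.5861 0.2091 0.1142] g 9.9
[-1.3  0.3  0.2]
```

```bash
python3 -W ignore - <<'E'
from plan import *
env.command_gripper(.05,25)
for th in (.24,.32,.40,.48,.5585):
    p,o=cover_tcp(th,1.2); env.servo_line(p,feed=.06,ori=o); st('%.2f'%th); f=F()@(RV@cov(th)); print('   cover axes F',f.round(1))
    if np.linalg.norm(f)>15: break
p_,d=env.capture('scene'); cv2.imwrite('pics/v5.png',cv2.resize(p_[230:400,260:430,::-1],None,fx=3.5,fy=3.5,interpolation=2))
E
```

```text
0.24 t 8.81 F [ 0.1 -0.2 -2. ] M [-0.13  0.2   0.06] pos [0.5879 0.2098 0.1199] g 9.6
   cover axes F [-0.7 -0.2 -1.9]
0.32 t 9.06 F [-0.6 -0.4 -1.7] M [-0.13  0.15  0.05] pos [0.588  0.2101 0.1237] g 9.5
   cover axes F [-1.1 -0.1 -1.5]
0.40 t 9.31 F [ 0.3 -0.4 -2.1] M [-0.05  0.05 -0.02] pos [0.5888 0.2105 0.128 ] g 9.9
   cover axes F [-0.2 -0.5 -2.1]
0.48 t 9.56 F [ 0.1 -0.3 -0.7] M [-0.09  0.04  0.02] pos [0.5901 0.2112 0.1325] g 10.0
   cover axes F [-0.  -0.3 -0.7]
0.56 t 9.81 F [-0.3 -0.2 -1.6] M [-0.07  0.03  0.  ] pos [0.5917 0.212  0.1368] g 9.7
   cover axes F [-0.4 -0.  -1.6]
```

View pics/v5.png

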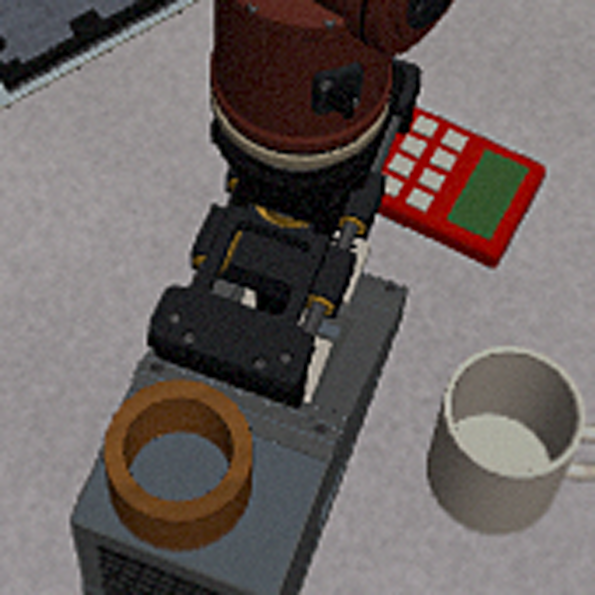

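```bash
python3 -W ignore - <<'E'
from plan import *
th=.5585
p,o=cover_tcp(th,1.2,-30); env.servo_line(p,feed=.08,ori=o); st('out')
p=p+[-.0,0,.08]; env.servo_line(p,feed=.2,ori=o); st('up')
p2,o2=flat_tcp(PC,.016,1.2); p2[2]+=.045
env.goto(p2+[0,0,.05],o2); env.servo_line(p2,feed=.15,ori=o2); env.wait(.2); st('over')
for n in('scene','top'):
    p_,d=env.capture(n); cv2.imwrite(f'pics/{n}3.png',p_[:,:,::-1])
p_=cv2.imread('pics/scene3.png'); cv2.imwrite('pics/v6.png',cv2.resize(p_[140:270,190:330],None,fx=5,fy=4.6,interpolation=2))
E
```

```text
out t 10.38 F [ 0.3 -0.5 -0.7] M [-0.1  -0.04  0.  ] pos [0.5645 0.1978 0.1374] g 9.7
up t 10.93 F [-1.2  0.2 -2. ] M [-0.09  0.05  0.02] pos [0.5644 0.1979 0.2166] g 9.4
over t 12.79 F [-0.2 -0.2 -1.6] M [-0.09  0.06  0.05] pos [ 0.5118 -0.0942  0.0856] g 10.1
```

View pics/v6.png

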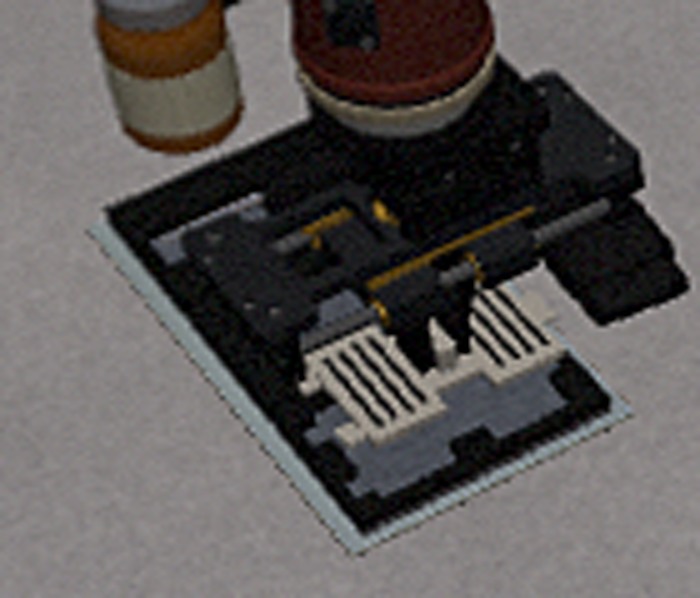

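View pics/top3.png

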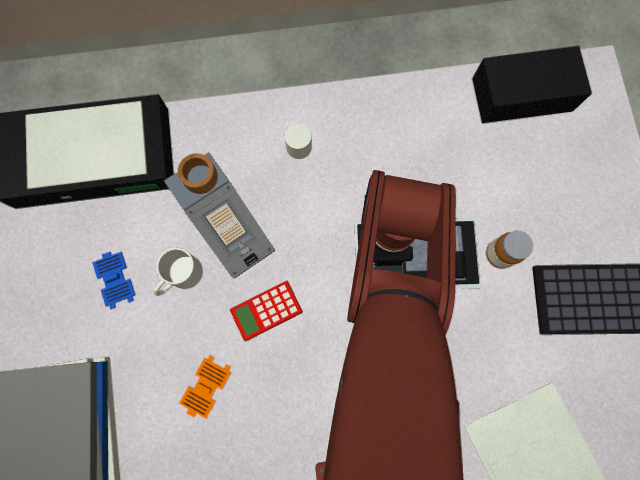

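```bash
python3 -W ignore - <<'E'
from plan import *
from pf import poly_cov,poly_cut
s=env.state(); tp=np.array(s['tool_pos']); Rt=R.from_euler('xyz',s['tcp_rot']).as_matrix(); print('yaw',np.arctan2(Rt[1,1],Rt[0,1]),'tilt',Rt[2])
yaw=np.arctan2(Rt[1,1],Rt[0,1])
im=cv2.imread('pics/scene3.png')[195:260,240:320]; im=cv2.resize(im,None,fx=9,fy=9,interpolation=2)
def dr(P,c):
    uv=(proj('scene',P)-[240,195]+.5)*9; cv2.polylines(im,[uv.astype(np.int32)],True,c,1,cv2.LINE_AA)
zp=tp[2]-.0232
dr(flat([tp[0],tp[1],yaw],np.c_[poly_cov(),np.full(12,zp)]),(0,0,255))
dr(flat([tp[0],tp[1],yaw],np.c_[poly_cov(),np.full(12,zp-.006)]),(0,255,0))
dr(flat([.5118,-.095,-.111],np.c_[poly_cut(),np.full(24,.018)]),(255,0,255))
cv2.imwrite('pics/v7.png',im)
E
```

```text
yaw -0.11190980559030392 tilt [-9.99998293e-01  1.80202383e-03  4.07751692e-04]
```

View pics/v7.png

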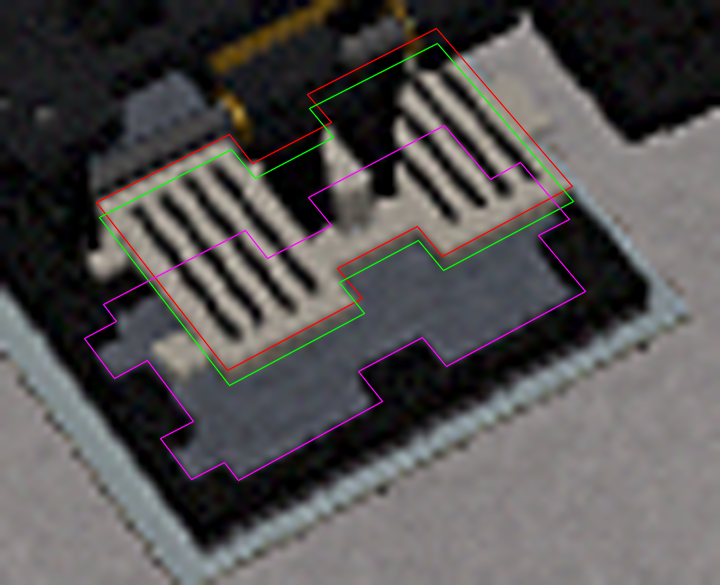

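```bash
cat > edge.py <<'E'
from pf import *
from scipy.ndimage import map_coordinates,gaussian_filter
def edgefit(n,img,segs,z,p0,f=flat,rng=.004,yr=.04):
    g=gaussian_filter(img.astype(float),0.5)
    def score(p):
        t=0
        for a,b,inn in segs:
            a,b,inn=map(np.array,(a,b,inn)); k=np.linspace(.06,.94,40)[:,None]; q=a+(b-a)*k
            P=np.c_[q,np.full(40,z)]/np.array([1e3,1e3,1]); Pi=np.c_[q+np.array(inn)*2.,np.full(40,z)]/np.array([1e3,1e3,1])
            u=proj(n,f(p,P)); ui=proj(n,f(p,Pi)); d=ui-u; d/=np.linalg.norm(d,axis=1)[:,None]
            for s in (.6,):
                A=u+d*s;B=u-d*s
                t+=np.mean(map_coordinates(g,[A[:,1],A[:,0]],order=1)-map_coordinates(g,[B[:,1],B[:,0]],order=1))
        return -t
    best=None
    for dx in np.linspace(-rng,rng,9):
        for dy in np.linspace(-rng,rng,9):
            for dw in np.linspace(-yr,yr,5):
                v=score(np.array(p0)+[dx,dy,dw]); 
                if best is None or v<best[0]: best=(v,np.array(p0)+[dx,dy,dw])
    s=minimize(score,best[1],method='Nelder-Mead',options=dict(initial_simplex=best[1]+np.array([[0,0,0],[.0007,0,0],[0,.0007,0],[0,0,.01]]),xatol=2e-5,fatol=1e-4))
    return s.x,s.fun,score(np.array(p0))
E
python3 -W ignore - <<'E'
from edge import *
from plan import st
s=env.state(); tp=np.array(s['tool_pos']); Rt=R.from_euler('xyz',s['tcp_rot']).as_matrix(); yaw=np.arctan2(Rt[1,1],Rt[0,1]); z=tp[2]-.0232
g=cv2.imread('pics/scene3.png',0)
segs=[((52,33),(12,33),(0,-1)),((-12,33),(-52,33),(0,-1)),((52,33),(52,27),(-1,0)),((52,13),(52,-13),(-1,0)),((12,21),(-12,21),(0,-1)),((12,33),(12,21),(1,0))]
for zz in(z-.0012,z):
  print('cover in hand offset', [ (np.array(v)).round(4) for v in [edgefit('scene',g,segs,zz,[tp[0],tp[1],yaw])[0]-[tp[0],tp[1],yaw]]], edgefit('scene',g,segs,zz,[tp[0],tp[1],yaw])[1:])
# cutout: from scene0 edges: floor gray brighter than foam; rim top edges at +y? wall: near side rim visible at z=.018 for sides nearer camera
g0=cv2.imread('pics/scene0.png',0)
# camera is at +x,+y of tray: near walls (x+, y+) hide floor: visible boundary there = top rim; far walls visible: boundary = top rim between wall & foam / floor edge
near=[((54,35),(10,35),(0,-1)),((-10,35),(-54,35),(0,-1)),((54,12),(54,-12),(-1,0)),((64,28),(64,12),(-1,0)),((64,-12),(64,-28),(-1,0)),((10,23),(-10,23),(0,-1)),((-10,35),(-10,23),(-1,0))]
far=[((54,-35),(10,-35),(0,1)),((-10,-35),(-54,-35),(0,1)),((-54,35),(-54,12),(1,0)),((-54,-12),(-54,-35),(1,0)),((-64,12),(-64,-12),(1,0))]
print('near rim z.018',edgefit('scene',g0,near,.018,[.5118,-.095,-.111]))
print('far floor z.010',edgefit('scene',g0,far,.010,[.5118,-.095,-.111]))
E
```

```text
Traceback (most recent call last):
  File "edge.py", line 19, in edgefit
    v=score(np.array(p0)+[dx,dy,dw]);
  File "edge.py", line 10, in score
    u=proj(n,f(p,P)); ui=proj(n,f(p,Pi)); d=ui-u; d/=np.linalg.norm(d,axis=1)[:,None]
  File "h.py", line 16, in proj
    K,k1,p,Rm=cam(n); c=(np.asarray(P,float).reshape(-1,3)-p)@Rm
              ~~~^^^
  File "h.py", line 5, in cam
    m=env.camera_model(n); return m['camera_matrix'],m['k1'],np.array(m['position']),R.from_euler('xyz',m['orientation']).as_matrix()
ValueError: time passes only in moves, steps and waits
```

```bash
sed -i 's/^def cam(n):/from functools import lru_cache\n@lru_cache(None)\ndef cam(n):/' h.py
cat > run1.py <<'E'
from edge import *
s=env.state(); tp=np.array(s['tool_pos']); Rt=R.from_euler('xyz',s['tcp_rot']).as_matrix(); yaw=np.arctan2(Rt[1,1],Rt[0,1]); z=tp[2]-.0232
print(s['time_s'])
g=cv2.imread('pics/scene3.png',0)
segs=[((52,33),(12,33),(0,-1)),((-12,33),(-52,33),(0,-1)),((52,33),(52,27),(-1,0)),((52,13),(52,-13),(-1,0)),((12,21),(-12,21),(0,-1)),((12,33),(12,21),(1,0))]
for zz in(z-.0012,z):
  x,a,b=edgefit('scene',g,segs,zz,[tp[0],tp[1],yaw]); print('cover in hand offset',(x-[tp[0],tp[1],yaw]).round(4),a,b)
g0=cv2.imread('pics/scene0.png',0)
near=[((54,35),(10,35),(0,-1)),((-10,35),(-54,35),(0,-1)),((54,12),(54,-12),(-1,0)),((64,28),(64,12),(-1,0)),((64,-12),(64,-28),(-1,0)),((10,23),(-10,23),(0,-1)),((-10,35),(-10,23),(-1,0))]
far=[((54,-35),(10,-35),(0,1)),((-10,-35),(-54,-35),(0,1)),((-54,35),(-54,12),(1,0)),((-54,-12),(-54,-35),(1,0)),((-64,12),(-64,-12),(1,0))]
print('near rim z.018',edgefit('scene',g0,near,.018,[.5118,-.095,-.111]))
print('far floor z.010',edgefit('scene',g0,far,.010,[.5118,-.095,-.111]))
E
python3 -W ignore run1.py
```

```text
12.8917
cover in hand offset [ 0.0006 -0.001   0.0044] -258.76852160161104 -238.95492685251423
cover in hand offset [ 0.001  -0.0002  0.0044] -258.0624320432835 -239.12807527510236
near rim z.018 (array([ 0.51203775, -0.09518491, -0.10545467]), np.float64(-252.48034009200768), np.float64(-250.92930110094488))
far floor z.010 (array([ 0.51171973, -0.09573414, -0.10941329]), np.float64(-204.60921081541127), np.float64(-198.54969057307426))
```

```bash
cat > run2.py <<'E'
from edge import *; from plan import *
PT=[.5111,-.0946,-.112]
p,o=flat_tcp(PT,.028,1.2); r=env.servo_line(p,feed=.1,ori=o,force_limit=6); env.wait(.2); st('low %s'%r)
p_,d=env.capture('scene'); im=p_[:,:,::-1].copy(); cv2.imwrite('pics/scene4.png',im); g=cv2.imread('pics/scene4.png',0)
s=env.state(); tp=np.array(s['tool_pos']); Rt=R.from_euler('xyz',s['tcp_rot']).as_matrix(); yaw=np.arctan2(Rt[1,1],Rt[0,1]); z=tp[2]-.0235
segs=[((52,33),(12,33),(0,-1)),((-12,33),(-52,33),(0,-1)),((52,33),(52,27),(-1,0)),((52,13),(52,-13),(-1,0)),((12,21),(-12,21),(0,-1)),((12,33),(12,21),(1,0))]
x,a,b=edgefit('scene',g,segs,z,[tp[0],tp[1],yaw]); print('cover',x.round(4),'off',(x-[tp[0],tp[1],yaw]).round(4),a,b)
c=cv2.resize(im[195:260,240:320],None,fx=9,fy=9,interpolation=2)
for P,col in ((flat(x,np.c_[poly_cov(),np.full(12,z)]),(0,0,255)),(flat([.5119,-.0953,-.109],np.c_[poly_cut(),np.full(24,.018)]),(255,0,255))):
    cv2.polylines(c,[((proj('scene',P)-[240,195]+.5)*9).astype(np.int32)],True,col,1,cv2.LINE_AA)
cv2.imwrite('pics/v8.png',c)
E
python3 -W ignore run2.py
```

```text
low False t 13.57 F [-0.2 -0.3 -0.7] M [-0.12  0.09  0.02] pos [ 0.5117 -0.0948  0.052 ] g 9.8
cover [ 0.512  -0.0951 -0.1116] off [ 0.0003 -0.0003  0.0004] -270.4072963604034 -266.1157848755273
```

View pics/v8.png

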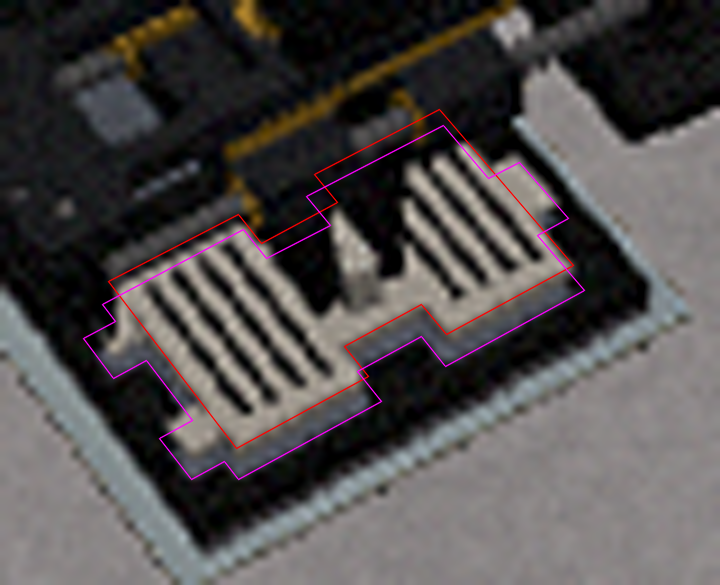

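```bash
cat > run3.py <<'E'
from edge import *; from plan import *
PT=[.5111,-.0947,-.111]
p,o=flat_tcp(PT,.016,1.2); p[2]-=.004; r=env.servo_line(p,feed=.03,ori=o,force_limit=6); st('down %s'%r)
p_,d=env.capture('scene'); im=p_[:,:,::-1].copy(); cv2.imwrite('pics/scene5.png',im)
c=cv2.resize(im[195:260,240:320],None,fx=9,fy=9,interpolation=2); cv2.imwrite('pics/v9.png',c)
E
python3 -W ignore run3.py
```

```text
down True t 14.04 F [-0.   0.1  2.4] M [-0.13 -0.04  0.01] pos [ 0.5113 -0.0948  0.0402] g 9.6
```

View pics/v9.png

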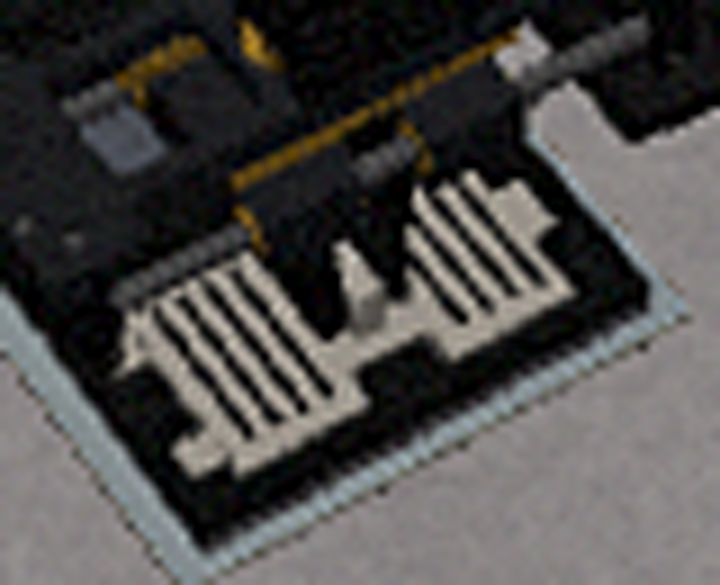

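```bash
cat > run4.py <<'E'
from edge import *; from plan import *
env.command_gripper(.30,12); st('rel')
s=env.state(); p=np.array(s['tool_pos'])
env.servo_line(p+[0,0,.09],feed=.25); st('up')
o=ori(RV,1)
env.goto(V([0,0,95]),o); env.wait(.1); st('over filter')
for n in('scene','top'):
    p_,d=env.capture(n); cv2.imwrite(f'pics/{n}6.png',p_[:,:,::-1])
a=cv2.imread('pics/scene6.png')[190:265,240:320]; b=cv2.imread('pics/scene6.png')[240:400,270:420]
k=np.zeros((520,800,3),np.uint8); k[:375,:400]=cv2.resize(a,None,fx=5,fy=5,interpolation=2); b=cv2.resize(b,(390,416),interpolation=2); k[:416,405:795]=b; cv2.imwrite('pics/v10.png',k)
E
python3 -W ignore run4.py
```

```text
rel t 14.72 F [ 0.1 -0.2 -0.2] M [-0.06  0.07 -0.01] pos [ 0.5107 -0.0945  0.04  ] g 25.8
up t 15.22 F [-1.  -0.7 -0.3] M [-0.11  0.1  -0.02] pos [ 0.5113 -0.0947  0.1311] g 26.2
over filter t 16.45 F [ 0.2 -0.2 -0.4] M [-0.16  0.33 -0.01] pos [0.5532 0.1908 0.1654] g 26.0
```

View pics/v10.png

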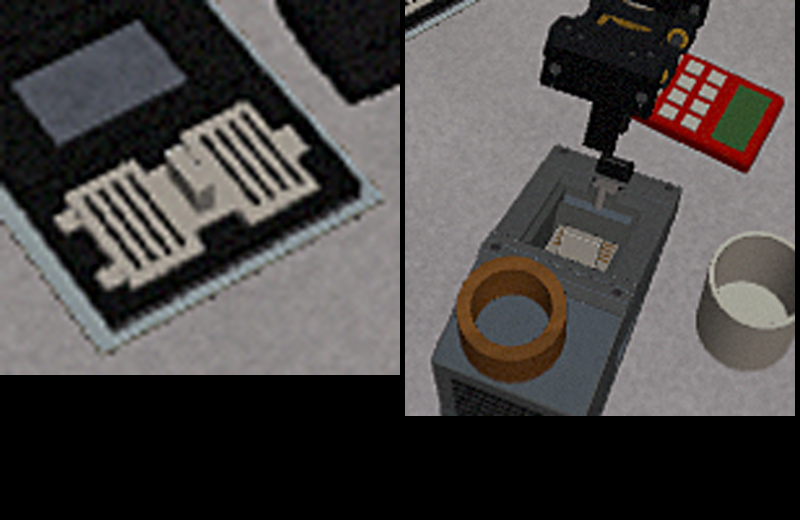

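View pics/top6.png

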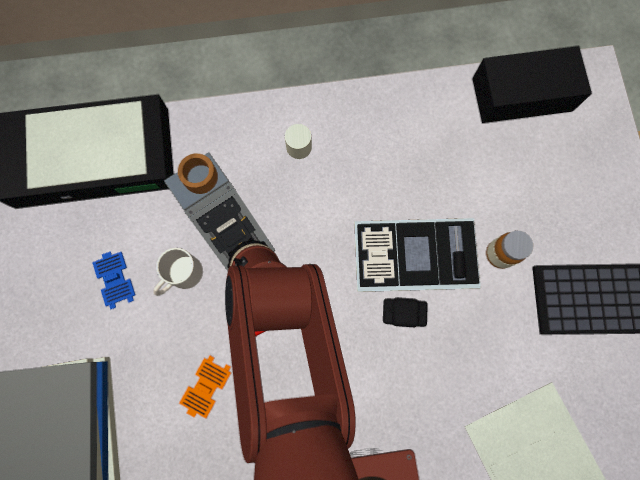

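```bash
cat > run5.py <<'E'
from edge import *; from plan import *
pu=[.5964,.2156,.4765]
im=cv2.imread('pics/top3.png')[190:270,190:270]; c=cv2.resize(im,None,fx=7,fy=7,interpolation=2)
def rect(a,b,z): return np.array([(a,b,z),(a,-b,z),(-a,-b,z),(-a,b,z)])/1e3
for q,col in ((rect(37,26,-32),(0,0,255)),(rect(5,15,-10),(0,255,0)),(rect(54,35,0),(255,255,0))):
    cv2.polylines(c,[((proj('top',vent(pu,q))-[190,190]+.5)*7).astype(np.int32)],True,col,1,cv2.LINE_AA)
cv2.imwrite('pics/v11.png',c)
E
python3 -W ignore run5.py
```

```text
(no output)
```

View pics/v11.png

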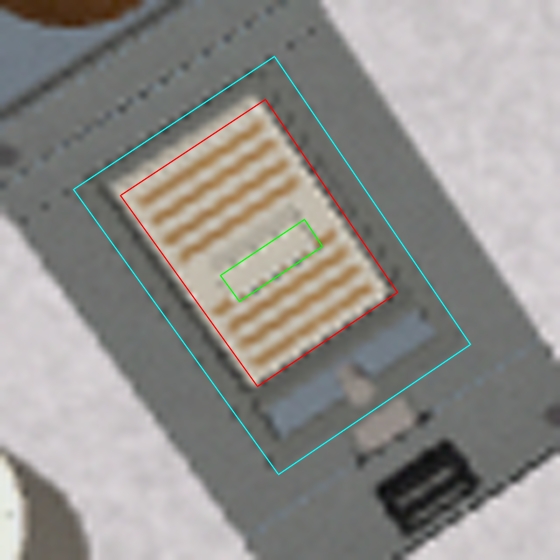

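```bash
cat > run6.py <<'E'
from edge import *; from plan import *
o=ori(RV,1)
r=env.servo_line(V([0,0,5]),feed=.2,ori=o,force_limit=8); st('mid %s'%r)
r=env.servo_line(V([0,0,-7.5]),feed=.05,ori=o,force_limit=5); st('down %s'%r)
s=env.state(); print(((np.array(s['tool_pos'])-[PU[0],PU[1],.085])@RV*1e3).round(2))
env.command_gripper(.05,25); env.wait(.1); st('grip'); print('vent F',(F()@RV).round(1))
E
python3 -W ignore run6.py
```

```text
mid False t 17.15 F [-0.   0.   0.6] M [-0.26  0.3   0.  ] pos [0.595  0.2134 0.0891] g 26.3
down False t 17.55 F [ 0.6 -0.5 -0.9] M [-0.23  0.33 -0.03] pos [0.6009 0.2167 0.0788] g 26.1
[ 0.06  0.02 -7.4 ]
grip t 18.11 F [0.5 0.7 1. ] M [-0.09  0.05 -0.06] pos [0.6015 0.2168 0.0792] g 9.6
vent F [1.2 0.4 0.5]
```

```bash
cat > run7.py <<'E'
from edge import *; from plan import *
o=ori(RV,1)
env.servo_line(V([0,0,5]),feed=.06,ori=o,force_limit=15); st('lift1')
r=env.servo_line(V([0,0,70]),feed=.15,ori=o,force_limit=15); st('lift2 %s'%r)
if not r:
    p=V([0,0,70])+[0,0,.07]; env.servo_line(p,feed=.25,ori=o)
    p2,o2=flat_tcp(PF,.024,3); 
    env.goto(p2+[0,0,.09],o2); env.servo_line(p2+[0,0,.03],feed=.15,ori=o2); env.wait(.2); st('over')
    for n in('scene',):
        p_,d=env.capture(n); cv2.imwrite(f'pics/{n}8.png',p_[:,:,::-1])
    cv2.imwrite('pics/v12.png',cv2.resize(cv2.imread('pics/scene8.png')[175:255,215:315],None,fx=7,fy=7,interpolation=2))
E
python3 -W ignore run7.py
```

```text
lift1 t 18.47 F [2.  1.1 1.8] M [ 0.03 -0.16  0.01] pos [0.5955 0.2137 0.0899] g 9.6
lift2 False t 19.05 F [-0.5 -0.5 -1.8] M [-0.3   0.42  0.03] pos [0.5639 0.1978 0.1433] g 9.7
over t 21.69 F [-0.1 -0.  -1.3] M [-0.05  0.03 -0.04] pos [ 0.5019 -0.1821  0.0804] g 9.5
```

View pics/v12.png

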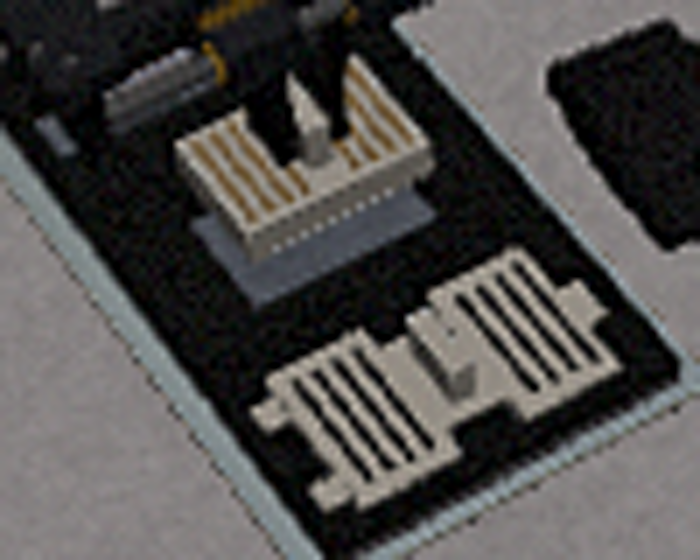

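```bash
cat > run8.py <<'E'
from edge import *; from plan import *
PT=PF+[0,0,0]
p2,o2=flat_tcp(PT,.037,2.6); r=env.servo_line(p2,feed=.08,ori=o2,force_limit=6); env.wait(.2); st('low %s'%r)
p_,d=env.capture('scene'); cv2.imwrite('pics/scene9.png',p_[:,:,::-1])
g=cv2.imread('pics/scene9.png',0); g0=cv2.imread('pics/scene0.png',0)
s=env.state(); tp=np.array(s['tool_pos']); Rt=R.from_euler('xyz',s['tcp_rot']).as_matrix(); yaw=np.arctan2(Rt[1,1],Rt[0,1]); z=tp[2]-.0246
t0=[tp[0],tp[1],yaw]
bot=[((37,26),(-37,26),(0,-1)),((37,26),(37,-15),(-1,0))]
x,a,b=edgefit('scene',g,bot,z-.016,t0); print('bottom edges off',(x-t0).round(4),a,b)
top=bot
x2,a,b=edgefit('scene',g,top,z,t0); print('top edges off',(x2-t0).round(4),a,b)
near=[((39,28),(-39,28),(0,-1)),((39,28),(39,-28),(-1,0))]; far=[((39,-28),(-39,-28),(0,1)),((-39,28),(-39,-28),(1,0))]
print('near',edgefit('scene',g0,near,.018,[.5021,-.183,-.111])[0].round(4),'far',edgefit('scene',g0,far,.008,[.5021,-.183,-.111])[0].round(4), 'tool',np.round(t0,4))
im=cv2.imread('pics/scene9.png'); c=cv2.resize(im[175:240,225:305],None,fx=9,fy=9,interpolation=2)
R4=lambda a,b,z:np.array([(a,b,z),(a,-b,z),(-a,-b,z),(-a,b,z)])
for P,col in ((flat(t0,R4(.037,.026,z)),(0,0,255)),(flat(t0,R4(.037,.026,z-.016)),(0,255,0)),(flat([.5021,-.183,-.111],R4(.039,.028,.018)),(255,0,255))):
    cv2.polylines(c,[((proj('scene',P)-[225,175]+.5)*9).astype(np.int32)],True,col,1,cv2.LINE_AA)
cv2.imwrite('pics/v13.png',c)
E
python3 -W ignore run8.py
```

```text
low False t 22.31 F [ 1.   0.2 -1.8] M [-0.09  0.04  0.02] pos [ 0.5009 -0.1817  0.0616] g 9.9
bottom edges off [-0.0041  0.0036 -0.0438] -87.55580296850893 -13.353791107403513
top edges off [ 0.0005  0.0009 -0.001 ] -103.1113614607915 -95.0656517788911
near [ 0.5019 -0.1826 -0.1147] far [ 0.502  -0.1832 -0.1097] tool [ 0.5009 -0.1817 -0.112 ]
```

View pics/v13.png

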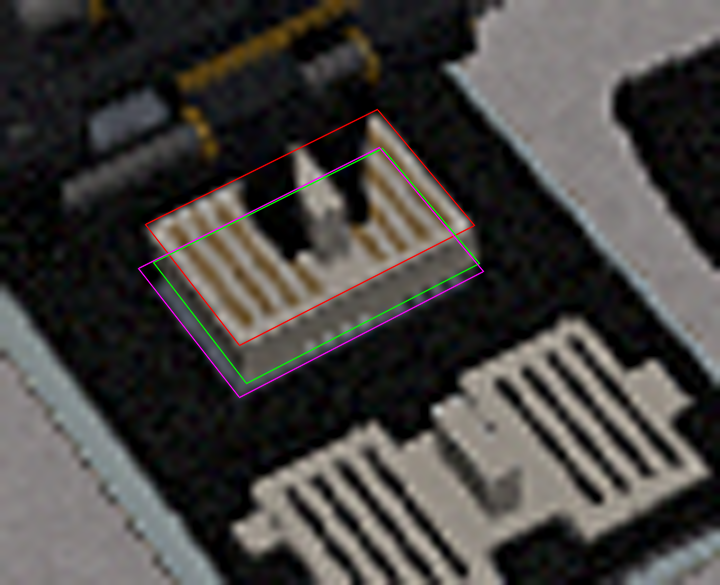

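```bash
sed -i 's/^PT=.*/PT=np.array([.5013,-.1835,-.112])/' run8.py; sed -i 's/scene9/scene10/;s/v13/v14/' run8.py; sed -i "s/imread('pics\/scene9/imread('pics\/scene10/g" run8.py; python3 -W ignore run8.py
```

```text
low False t 22.81 F [ 0.8  0.8 -1.1] M [-0.12  0.04 -0.01] pos [ 0.5013 -0.1835  0.0616] g 9.6
bottom edges off [ 0.0043  0.0047 -0.0044] -82.97201595147881 -6.2467665568689155
top edges off [ 0.0005  0.0011 -0.0071] -99.6300193823085 -89.64749460934999
near [ 0.5019 -0.1826 -0.1147] far [ 0.502  -0.1832 -0.1097] tool [ 0.5013 -0.1835 -0.112 ]
```

View pics/v14.png

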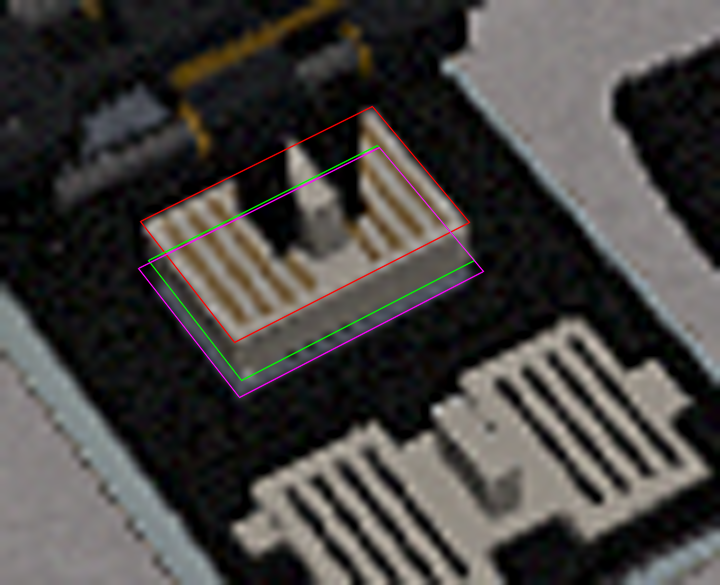

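```bash
cat > run9.py <<'E'
from edge import *; from plan import *
p2,o2=flat_tcp([.5013,-.1838,-.110],.024,2.6); p2[2]-=.004; r=env.servo_line(p2,feed=.03,ori=o2,force_limit=6); st('down %s'%r)
p_,d=env.capture('scene'); im=p_[:,:,::-1].copy()
cv2.imwrite('pics/v15.png',cv2.resize(im[175:240,225:305],None,fx=9,fy=9,interpolation=2))
E
python3 -W ignore run9.py
```

```text
down True t 23.31 F [ 0.5 -0.2  3.3] M [-0.14  0.08  0.02] pos [ 0.5014 -0.1838  0.0492] g 9.9
```

View pics/v15.png

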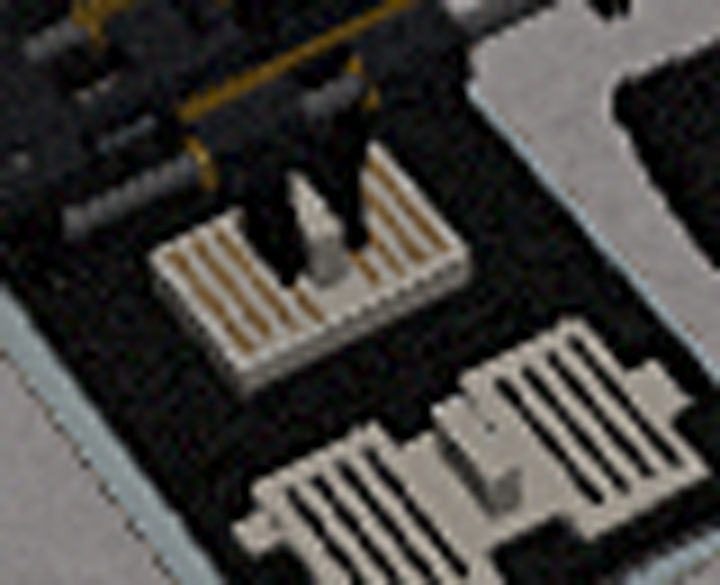

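```bash
cat > run10.py <<'E'
from edge import *; from plan import *
env.command_gripper(.30,12); p=np.array(env.state()['tool_pos'])
env.servo_line(p+[0,0,.12],feed=.25); env.goto([.42,.10,.32],flat_tcp([.42,.10,0.2],.1,0)[1]); env.wait(.3); st('away')
o=[]
for n in('scene','top'):
    p_,d=env.capture(n); cv2.imwrite(f'pics/{n}F.png',p_[:,:,::-1]); np.save(f'pics/{n}F.npy',d)
    v,u=np.mgrid[0:480,0:640]; P=withdepth(n,np.c_[u.ravel(),v.ravel()],d.ravel())
    for name,c,pts in(('cover',[.5117,-.0952,-.11],[(a,b) for a in(-46,46) for b in(-28,28)]+[(-30,0),(30,0)]),('filt',[.5019,-.1828,-.112],[(a,b) for a in(-30,30) for b in(-20,20)]),('foam',[.5117,-.0952,-.11],[(-60,-34),(-60,34),(0,-38)])):
        if n=='top': c=[c[0]-.0019,c[1]+.0022,c[2]]
        zs=[]
        for q in pts:
            t=flat(c,np.array([q[0]/1e3,q[1]/1e3,.018])); m=np.linalg.norm(P[:,:2]-t[:2],axis=1)<.004; zs.append((round(np.median(P[m,2])*1e3,1),int(m.sum())))
        print(n,name,zs)
a=cv2.imread('pics/sceneF.png')[150:265,200:330]; b=cv2.imread('pics/topF.png')[205:300,345:495]
k=np.zeros((400,800,3),np.uint8); a=cv2.resize(a,(400,354),interpolation=2); b=cv2.resize(b,(400,253),interpolation=2); k[:354,:400]=a;k[:253,400:]=b; cv2.imwrite('pics/v16.png',k)
E
python3 -W ignore run10.py
```

```text
away t 26.17 F [-0.6  0.1 -0.3] M [-0.04  0.01 -0.06] pos [0.4202 0.0994 0.3195] g 25.9
scene cover [(np.float64(14.9), 5), (np.float64(16.5), 9), (np.float64(15.8), 6), (np.float64(17.3), 8), (np.float64(15.8), 7), (np.float64(15.1), 5)]
scene filt [(np.float64(24.3), 7), (np.float64(24.3), 10), (np.float64(23.9), 9), (np.float64(23.2), 9)]
scene foam [(np.float64(17.3), 7), (np.float64(17.8), 6), (np.float64(17.7), 8)]
top cover [(np.float64(14.5), 12), (np.float64(14.8), 11), (np.float64(15.3), 11), (np.float64(15.1), 10), (np.float64(14.4), 11), (np.float64(15.0), 10)]
top filt [(np.float64(24.2), 11), (np.float64(22.4), 10), (np.float64(22.1), 7), (np.float64(22.6), 9)]
top foam [(np.float64(16.9), 12), (np.float64(17.1), 10), (np.float64(16.6), 10)]
```

View pics/v16.png

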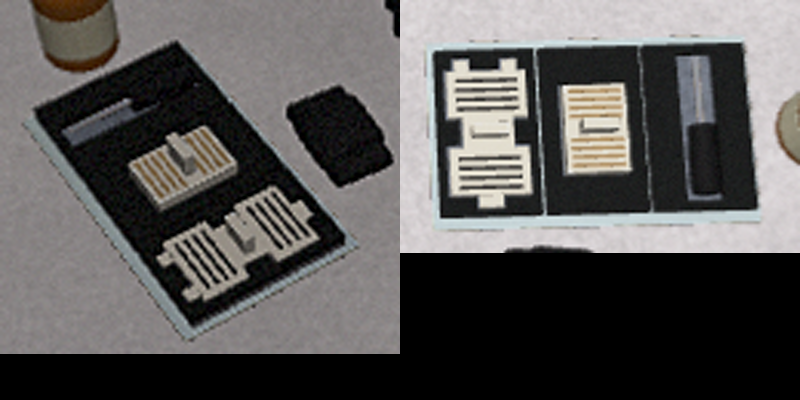

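View pics/sceneF.png

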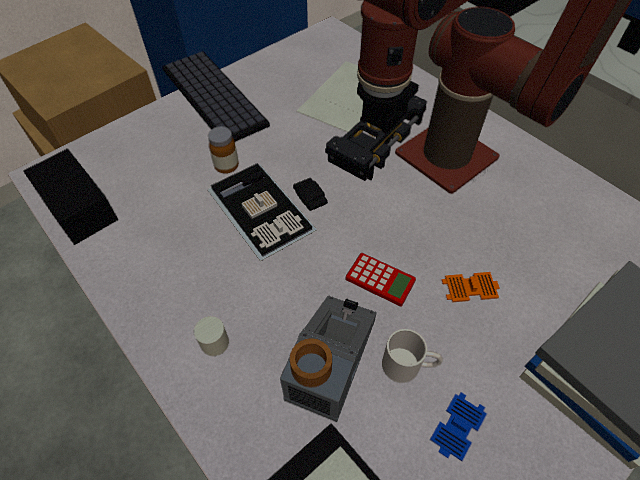

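Cover top is about 2 mm below the foam and the filter top is about 6 mm above it. Both match lying flat on their floors, and the bystanders are unmoved in the picture.

```bash
python3 - <<'E'
from workcell import env
env.job_done(); print(env.state()['time_s'])
E
```

```text
the job is handed in; nothing more can be done
the job is handed in; nothing more can be done
```

The vent cover and the filter are both in their own cut-outs in the service tray, rib upward and released, and I handed the job in. The robot's clock read 26.2 s at my last check, just before handing in. The order was as asked:
1. I pressed the tab until it stopped; the tool force was about 20 N, and the cover sprang free.
2. I swung the cover up to level, drew it out and laid it down.
3. I lifted the filter out by its rib and laid it down.

**Last checks (both cameras, depth and picture):**
- **Cover:** its top reads 14.4–17.3 mm above the desk, where 16 mm is expected if it lies flat. The foam around it reads 16.6–17.8 mm.
- **Filter:** its top reads 22.1–24.3 mm, where 24 mm is expected.
- **Surroundings:** the arm is clear of everything, and the other things look unmoved in the picture. I judged that by eye and did not measure it.

**Disagreements:**
- The two cameras differed by about 2–3 mm on the tray and the unit. I settled the final placings by comparing each part with its cut-out in the scene camera just above the tray.
- One automatic fit of the filter's lower edges failed, so I used its upper edges.
- The top camera's heights read about 1 mm low throughout, foam included.

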